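Take the domed praline from the tray cabinet with the tongs and hold it up

TASK

Pull the upper tray of the low steel cabinet out to its stop, take the pastry tongs from the bench, and with the tongs pick the one tall, round, domed praline out of the tray. Finish while still holding it: the praline clamped between the tongs, well clear above the tray by at least a hand's width (10 cm), with the tray left out. Touch chocolates only with the tongs, leave the other chocolates standing in the tray, and leave the other things on the bench where they are.

Things in the scene. Friction and masses are not known exactly. Their poses are not given: they have to be found in the camera images.
- cabinet: low stainless steel bench-top tray cabinet, open at the front, fixed to the bench; 340 deep (x), 250 wide (y), 150 high; origin at the bench, under the middle of its open front, which faces the robot; x points into the cabinet, -x is the way the trays come out. Two trays on runners: the upper one slides, the lower one is fixed. The upper tray is a shallow pan, 280 long (x) by 206 wide; its floor is 105 above the bench and its rim stands 10 above the floor
- tray (a joint): how far the upper tray is pulled out of the cabinet, in m: 0 fully in, 0.15 at its stop; it starts 0 to 20 mm out. It slides with about 2 N of friction and stays where it is left
- tray_handle (a point): middle of the upper tray's pull handle: a horizontal round bar 10 thick and 100 long along the tray's y, 110 above the bench, 45 in front of the tray's front face (40 clear behind the bar), held at its two ends; the cabinet's top is 40 higher than the bar and begins 45 behind it when the tray is in. It moves with the tray; its x axis points into the cabinet
- tongs: pastry tongs, one bent stainless strip, lying on the bench with the strip on edge so that the two arms open and close horizontally; 200 long, strip 22 high (z) and 3 thick, about 100 g. Origin under the gripping place, midway between the arms, 80 ahead of the bend's back and 104 behind the middle of the tips' flat ends (119 behind the very ends); x points from the bend to the tips, y to the left arm, z up as it lies
- tongs_grip (a point): the gripping place: midway between the two arms, half-way up the strip (11 above the bench at the start), with the tongs' axes; this is near their centre of mass. The arms have flats 55 long here. At rest the tongs are 46 wide here over the outside of the arms; held at 42 the tips are still about 58 apart inside; squeezed here to 31 they close on a 30 mm thing, and to 19 the tips meet
- tongs_left: left arm of the tongs (+y side); origin at its hinge by the bend, underside, x along the arm to its tip (190 long). Both arms swing together, each up to 0.198 rad inwards, and spring open: squeezing at the gripping place takes about 4.5 N to begin and 8 N to close on a 30 mm thing; all squeeze beyond that goes into the thing, about 0.4 N at the tips for each N
- tongs_right: right arm of the tongs (-y side), mirror image of the left
- tip_left (a point): inner face of the left tip, middle of its flat end (30 long, 22 high; 15 short of the arm's end), half-way up; the tips are 69 apart inside at rest
- tip_right (a point): inner face of the right tip, likewise
- dome: the praline to take: dark chocolate, round, 30 in diameter and 30 tall, upright wall for the lowest 21 then a domed top, about 20 g; the tallest in the tray. Origin at the centre of its underside. It stands in the front row of the upper tray, about 40 behind the tray's front, in any one of three places 58 apart across the tray (so neighbours stand beside it)
- dome_mid (a point): centre of the domed praline, 15 above its underside
- square: other chocolate: square, 28 x 28 x 15 high, front row; origin at the centre of its underside
- bar: other chocolate: bar 44 long (along the tray's x), 18 wide, 14 high, front row; origin at the centre of its underside
- square2: other chocolate like the first square, in the second row, 50 behind the front row; origin at the centre of its underside
- coin: other chocolate: flat round, 33 in diameter, 10 high, second row; origin at the centre of its underside
- knife: bystander: palette knife lying flat, 250 long, black handle to its -x
- jar: bystander: glass jar, 68 in diameter, 95 high
- cutter: bystander: steel ring cutter, 60 in diameter, 45 high
- bowl: bystander: steel bowl, 120 in diameter, 50 high
- scraper: bystander: bench scraper lying flat, 125 x 100
- dipping_fork: bystander: dipping fork lying flat, 210 long

How it is judged:
By the outcome, as a careful person would: the job done as asked, in the order asked, and still so for the second after the job is handed in, while the arm keeps its last pose, push and grip.
It also fails if it takes over 61 s, if anything falls off the work surface, if the arm or the gripper's body presses on something with over 40 N, if the wrist force passes 120 N, or if a joint passes its speed limit or range.

ROBOT

A 6-joint arm with a two-finger parallel gripper is mounted at the origin on the work surface. World frame = base frame: x ahead of the robot, y to its left, z up, the work surface at z = 0. Lengths are in m, angles in degrees, forces in N, time in s.
With the tool pointing down it reaches from about 0.4 to 0.825 m from the base axis. Payload 7 kg.
Tool frame: the origin (TCP) lies midway between the tips of the shut fingers; the grasp point (between the pads) lies 19 mm behind it; z points along the fingers, y is the direction in which the jaws open and shut (so a half turn about z gives the same grasp; the last joint's range is limited). The gripper opens to 88 mm and grips with 3 to 60 N. Pads are 19 mm wide; open, the fingers measure 130 mm over their backs; the gripper's body (78 mm by 193 mm) begins 47 mm behind the grasp point.
Start: joints at [88.929, 20.546, 0.682, 0, -70.136, -16.507], TCP at [0.204, 0.643, 0.227] pointing down, gripper open.
Joint ranges: [-176.03, 176.03], [-82.01, 121.73], [-58.28, 71.71], [-173.87, 95.51], [-174.79, -0.11], [-173.66, 173.66]. Speed limits (degrees/s): [136.94, 136.94, 172.46, 180, 180, 180].

INTERFACE

Orientations are given as a 3x3 rotation matrix whose columns are the frame's x, y, z axes.
In Python, from rig import robot gives the robot as it stands. Calls block until the motion is done:
- robot.goto(position, orientation): joint-space move of the TCP to a pose.
- robot.servo_line(position, ori=None, speed=0.15): straight line of the TCP; ori=None keeps the orientation; speed is the mean speed in m/s.
- robot.movej(angles): joint-space move.
- robot.move_gripper(opening): opening from 0.0 (shut) to 1.0 (fully open); the grip force is fixed at half the most; returns when the fingers have stopped.
- robot.dwell(seconds).
- robot.ik(position, orientation): joint angles nearest the present ones, or None.
- robot.grab_frame(name): name is "scene" or "side" or "wrist"; returns (picture, depth): 480x640x3 uint8, red, green, blue; 480x640 float32, m along the optical axis (not along the pixel's ray), 0 where there is no reading.
- robot.camera_info(name): a dict with "vfov" (degrees; the focal length in pixels is half the picture's height over the tangent of half this angle, whatever the lens; pixels are square), "cx", "cy" (the principal point, pixels), "view" (4x4, takes a point from world to camera coordinates); the wrist camera has in their place "T_tool_cam" (4x4, takes a point from camera to tool coordinates, whose origin is the TCP and whose axes are the flange's). Camera axes: x right, y down, z forward; pixel columns grow to the right and rows downward; lengths in m; the calibration is good to about 2 mm. A picture is of the moment at which its call begins: read the wrist's pose just before it. camera_info takes no time and is no camera call.
A pose or a line that the arm cannot do raises robot.Unreachable and nothing moves.
- robot.job_done(): hands the job in, once; it reports no verdict.
Readings, each from a call of its own:
- robot.read_t(): time.
- robot.read_qpos(): joint angles.
- robot.read_qvel(): joint speeds.
- robot.read_effort(): joint torques, N m.
- robot.read_position(): TCP position.
- robot.read_tcp_rot(): TCP orientation.
- robot.read_force(): force on the tool from outside, world axes, zero at the start.
- robot.read_ft_torque(): the same for the moment, N m.
- robot.read_grip_width(): opening from 0.0 (shut) to 1.0 (fully open).
Only numpy, scipy, OpenCV 4.12 (cv2) and the standard library are available. Lean on these libraries where they do the work, as an engineer would, in place of code of your own. Each camera call takes 0.05 s, during which the arm holds its last target.

## Working session

There is one attempt and no reset: what is moved stays moved. The work goes in short steps, each a Python script; the robot and the scene stay as the last script left them, time stands still between calls to the robot, and variables do not carry over. Pictures are saved under pics/ and viewed, and the job is handed in when it is done.

```bash
ls; mkdir -p pics
cat > h.py <<'E'
import numpy as np, cv2
from rig import robot
def save(n,im): cv2.imwrite('pics/'+n,cv2.cvtColor(im,cv2.COLOR_RGB2BGR))
def K(name):
    c=robot.camera_info(name); f=240/np.tan(np.radians(c['vfov'])/2); return f,c['cx'],c['cy'],c
E
python3 - <<'E'
from h import *
print(robot.read_t(),robot.read_position(),robot.read_tcp_rot())
for n in ['scene','side','wrist']:
    im,d=robot.grab_frame(n); save(n+'0.png',im); np.savez('pics/'+n+'0.npz',im=im,d=d)
    print(n,robot.camera_info(n),(d>0).mean())
E
```

```text
pics
0.0 [0.20375394 0.64295772 0.22560295] [[ 9.53267045e-01 -3.02128781e-01 -3.73701857e-04]
 [-3.02128975e-01 -9.53265579e-01 -1.67865852e-03]
 [ 1.50933935e-04  1.71311600e-03 -9.99998521e-01]]
scene {'vfov': 52.58989806134555, 'cx': 324.7124127831782, 'cy': 237.91244109782636, 'view': array([[-0.41036001,  0.91188083,  0.00883257,  0.16815732],
       [ 0.50395848,  0.23483984, -0.83118957, -0.20432437],
       [-0.76002007, -0.33663571, -0.55591896,  1.81970902],
       [ 0.        ,  0.        ,  0.        ,  1.        ]])} 0.9727571614583334
side {'vfov': 43.03710479300764, 'cx': 320.9717960872855, 'cy': 244.4888140919997, 'view': array([[ 0.78325623, -0.62159451,  0.01139961, -0.39958188],
       [-0.38884689, -0.50411881, -0.77114352,  0.31690114],
       [ 0.48508533,  0.59957026, -0.63655929,  1.19504922],
       [ 0.        ,  0.        ,  0.        ,  1.        ]])} 0.9961458333333333
wrist {'vfov': 62.20663328093522, 'cx': 316.4958468294295, 'cy': 241.20789507156618, 'T_tool_cam': array([[-5.17280684e-04, -9.66455793e-01, -2.56832498e-01,
         6.86968194e-02],
       [ 9.99999866e-01, -4.94938108e-04, -1.51635066e-04,
        -5.89512104e-05],
       [ 1.94323972e-05, -2.56832542e-01,  9.66455920e-01,
        -1.58837292e-01],
       [ 0.00000000e+00,  0.00000000e+00,  0.00000000e+00,
         1.00000000e+00]])} 0.9959635416666667
```

View pics/scene0.png

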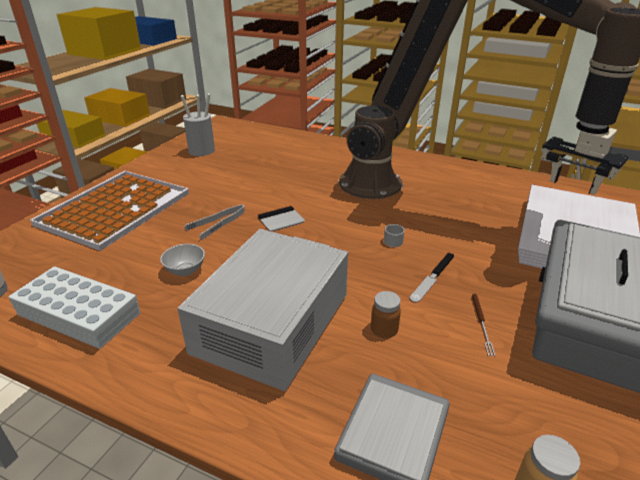

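View pics/side0.png

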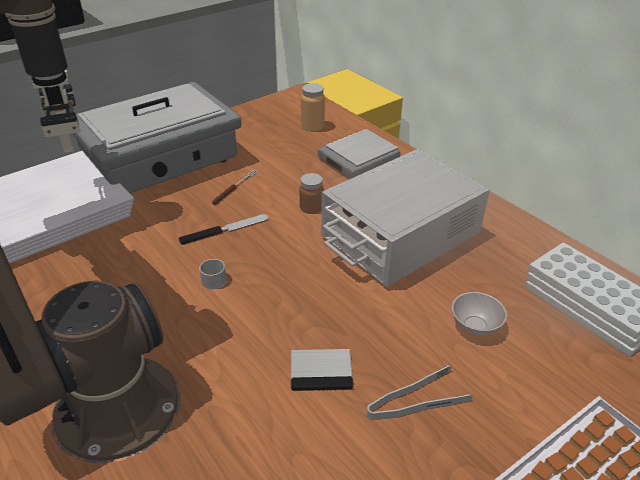

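View pics/wrist0.png

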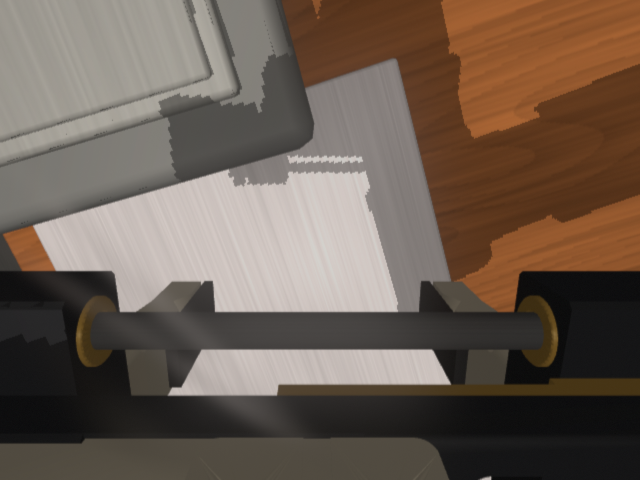

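Scene and side views show the cabinet (side px ~(400,215)) with its front facing the robot, and the tongs at side px (370–470, 368–415) with the bend at left. The wrist view isn't useful here. Next I'll measure both from depth.

```bash
cat >> h.py <<'E'
def world(name,d,T=None):
    f,cx,cy,c=K(name); v,u=np.mgrid[0:480,0:640]
    P=np.stack([(u-cx)/f*d,(v-cy)/f*d,d,np.ones_like(d)],-1)
    M=np.linalg.inv(c['view']) if T is None else T@c['T_tool_cam']
    return (P@M.T)[...,:3]
def proj(name,P):
    f,cx,cy,c=K(name); p=np.c_[np.atleast_2d(P),np.ones(len(np.atleast_2d(P)))]@c['view'].T
    return np.c_[p[:,0]/p[:,2]*f+cx,p[:,1]/p[:,2]*f+cy]
def ray(name,uv,z):
    f,cx,cy,c=K(name); M=np.linalg.inv(c['view']); uv=np.atleast_2d(uv)
    D=np.c_[(uv[:,0]-cx)/f,(uv[:,1]-cy)/f,np.ones(len(uv))]@M[:3,:3].T; o=M[:3,3]
    return o+D*((z-o[2])/D[:,2])[:,None]
E
python3 - <<'E'
from h import *
for n in ['scene','side']:
    z=np.load(f'pics/{n}0.npz'); W=world(n,z['d']); ok=z['d']>0
    v,u=np.mgrid[0:480,0:640]
    box=(u>180)&(u<350)&(v>230)&(v<390) if n=='scene' else (u>320)&(u<490)&(v>150)&(v<285)
    m=ok&box&(abs(W[...,2]-.15)<.006)
    r=cv2.minAreaRect(W[m][:,:2].astype(np.float32)); print(n,'top',m.sum(),np.median(W[m][:,2]),r,cv2.boxPoints(r).round(4).tolist())
    box=(u>180)&(u<250)&(v>200)&(v<242) if n=='scene' else (u>362)&(u<478)&(v>360)&(v<422)
    m=ok&box&(W[...,2]>.012)&(W[...,2]<.04)
    print('tongs',m.sum(),np.percentile(W[m][:,2],[5,50,95]))
    r=cv2.minAreaRect(W[m][:,:2].astype(np.float32)); print(r,cv2.boxPoints(r).round(4).tolist())
    im=z['im']
    c=im[200:245,175:255] if n=='scene' else im[355:425,355:485]
    s=10 if n=='scene' else 6
    save(f'{n}_tongs.png',cv2.resize(c,None,fx=s,fy=s,interpolation=cv2.INTER_CUBIC))
im=np.load('pics/side0.npz')['im']; save('side_cab.png',cv2.resize(im[145:285,310:500],None,fx=4.2,fy=4.2,interpolation=cv2.INTER_CUBIC))
E
```

```text
scene top 10839 0.15240748271409954 ((0.8122125864028931, 0.03985089063644409), (0.3447318971157074, 0.2535487413406372), 0.27470481395721436) [[0.63919997215271, 0.16580000519752502], [0.640500009059906, -0.0877000018954277], [0.9851999878883362, -0.08609999716281891], [0.984000027179718, 0.16750000417232513]]
tongs 393 [0.01267916 0.01876113 0.02497474]
((0.47157394886016846, -0.3513489365577698), (0.08764813840389252, 0.2098221480846405), 72.48330688476562) [[0.35830000042915344, -0.36160001158714294], [0.5583999752998352, -0.424699991941452], [0.5848000049591064, -0.3411000072956085], [0.3847000002861023, -0.27799999713897705]]
side top 7948 0.15143701127718573 ((0.8110488653182983, 0.04264108091592789), (0.3478398621082306, 0.2586534321308136), 0.0930187776684761) [[0.636900007724762, 0.17170000076293945], [0.6373000144958496, -0.08699999749660492], [0.9851999878883362, -0.08640000224113464], [0.9847999811172485, 0.17219999432563782]]
tongs 814 [0.01276282 0.01928556 0.02430178]
((0.4670443832874298, -0.3527478873729706), (0.08310066163539886, 0.2097509205341339), 74.39800262451172) [[0.3549000024795532, -0.3646000027656555], [0.5569000244140625, -0.42100000381469727], [0.579200029373169, -0.3409000039100647], [0.37720000743865967, -0.28450000286102295]]
```

View pics/side_tongs.png

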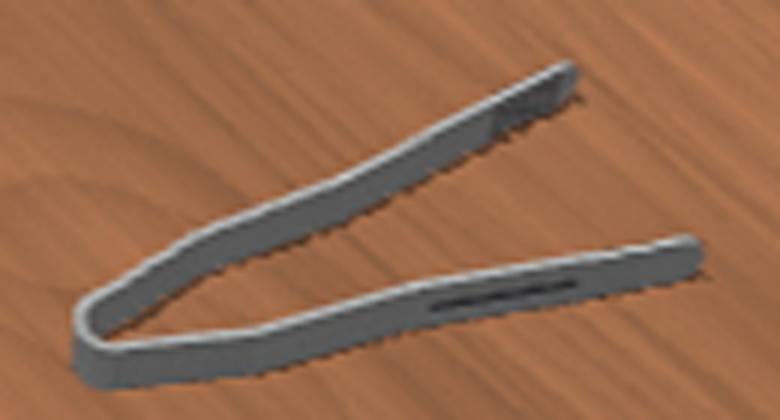

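View pics/side_cab.png

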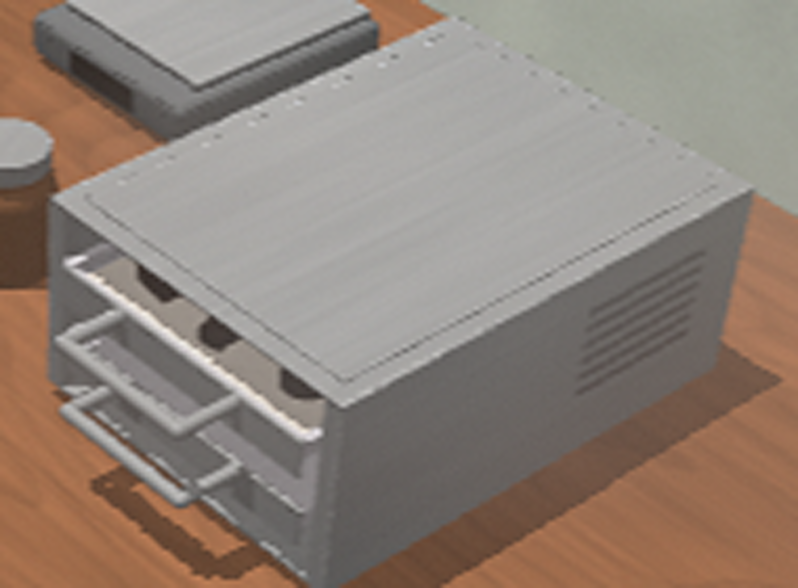

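Run:
```python
from h import *
o=np.array([310,145]);
print('cab corners',ray('side',np.array([[50,200],[345,405],[752,190],[455,18]])/4.2+o,.15).round(4))
print('bar',ray('side',np.array([[60,340],[183,430]])/4.2+o,.112).round(4))
print('low bar',ray('side',np.array([[62,408],[183,500]])/4.2+o,.05).round(4))
print('tray front rim',ray('side',np.array([[68,262],[312,436]])/4.2+o,.115).round(4))
t=ray('side',np.array([[76,315],[570,62],[697,238]])/6+355,.022); print('tongs side',t.round(4))
ax=(t[1]+t[2])/2-t[0]; print(np.linalg.norm(ax),np.degrees(np.arctan2(ax[1],ax[0])), np.linalg.norm(t[1]-t[2]))
```

```text
cab corners [[ 0.6387  0.1611  0.15  ]
 [ 0.6444 -0.0843  0.15  ]
 [ 0.977  -0.0853  0.15  ]
 [ 0.9788  0.163   0.15  ]]
bar [[ 0.5904  0.0904  0.112 ]
 [ 0.5936 -0.0138  0.112 ]]
low bar [[ 0.601   0.1002  0.05  ]
 [ 0.6038 -0.0062  0.05  ]]
tray front rim [[ 0.6389  0.1434  0.115 ]
 [ 0.6436 -0.0634  0.115 ]]
tongs side [[ 0.3737 -0.3163  0.022 ]
 [ 0.5765 -0.3438  0.022 ]
 [ 0.5546 -0.4194  0.022 ]]
0.20267162014353018 -18.8087034576415 0.07872928059447044
```

View pics/scene_tongs.png

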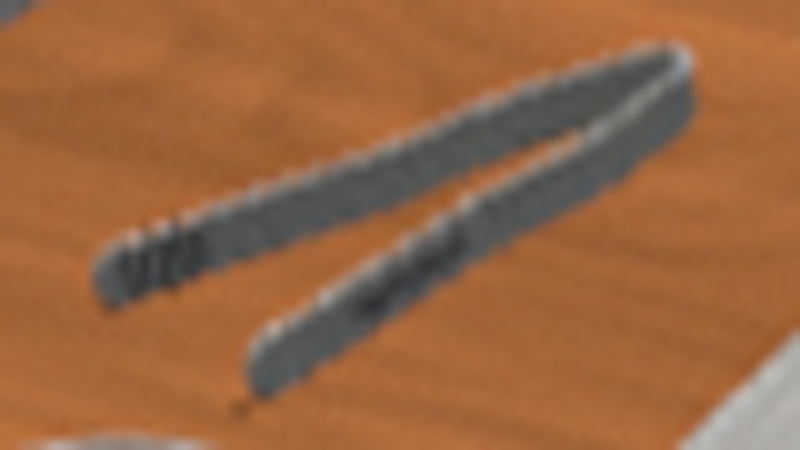

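Side crop: the upper bar ends at crop (60,340) and (183,430), giving a bar at about x=.594, y=.038. The tongs bend is at (.374,-.316), with the axis at about -18°. I'll pull the tray by hooking the shut fingers behind the bar.

Run:
```python
from h import *
R=np.array([[1,0,0],[0,-1,0],[0,0,-1.]])
robot.move_gripper(0.0); print(robot.read_t(),robot.read_grip_width())
robot.goto([.616,.038,.20],R); print(robot.read_t(),robot.read_position())
robot.servo_line([.616,.038,.150],R,speed=.1); print(robot.read_t(),robot.read_force())
im,d=robot.grab_frame('side'); save('side1.png',cv2.resize(im[120:300,290:500],None,fx=3.8,fy=3.3))
```

```text
1.575 0.011356214308675573
4.1667 [0.61606111 0.03873992 0.19999034]
4.8167 [-0.06797714  0.38829261  0.61688572]
```

View pics/side1.png

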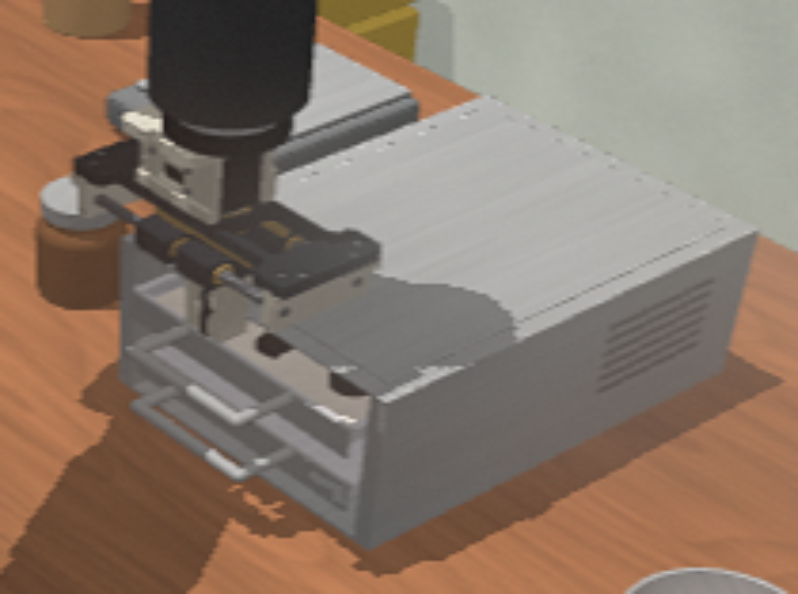

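The fingers hang above the gap between bar and tray front, at crop ~(210,330). I'll descend with a force check, then pull.

Run:
```python
from h import *
f0=robot.read_force()
for z in [.122,.097]:
    robot.servo_line([.616,.038,z],speed=.06); f=robot.read_force()-f0; print(robot.read_t(),z,f.round(1))
    if abs(f).max()>8: print('contact'); raise SystemExit
robot.servo_line([.56,.038,.097],speed=.08); print(robot.read_t(),(robot.read_force()-f0).round(1))
robot.servo_line([.468,.038,.097],speed=.08); print(robot.read_t(),(robot.read_force()-f0).round(1))
x=.468
while x>.445:
    x-=.003; robot.servo_line([x,.038,.097],speed=.03); f=robot.read_force()-f0; print(round(x,3),robot.read_position()[0].round(4),f.round(1))
    if abs(f[0])>9: break
print(robot.read_t())
im,d=robot.grab_frame('side'); save('side2.png',im)
```

```text
5.4833 0.122 [ 0.5 -0.   0.8]
6.05 0.097 [ 0.6 -0.5  0.7]
6.9 [0.6 0.  0.1]
8.2 [ 0.9 -0.   1.9]
0.465 0.465 [0.6 1.5 0.4]
0.462 0.4638 [ 8.6 -1.5 -4. ]
0.459 0.4637 [ 18.4  -5.  -10.5]
8.95
```

View pics/side2.png

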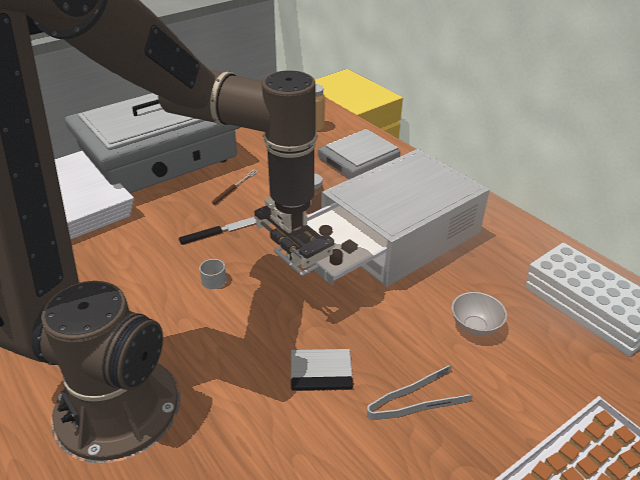

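The tray is out on its stop: force jumped to 18 N at x=.4637, and the side view shows the tray out at (345,240). I'll release, rise and look at the tray.

Run:
```python
from h import *
robot.servo_line([.473,.038,.097],speed=.06)
robot.servo_line([.473,.038,.26],speed=.2)
p=robot.read_position();R=robot.read_tcp_rot()
im,d=robot.grab_frame('wrist'); save('wrist3.png',im); np.savez('pics/wrist3.npz',im=im,d=d,p=p,R=R)
im,d=robot.grab_frame('side'); save('side3.png',cv2.resize(im[150:300,280:490],None,fx=3.8,fy=3.8)); np.savez('pics/side3.npz',im=im,d=d)
print(robot.read_t())
```

```text
10.45
```

View pics/wrist3.png

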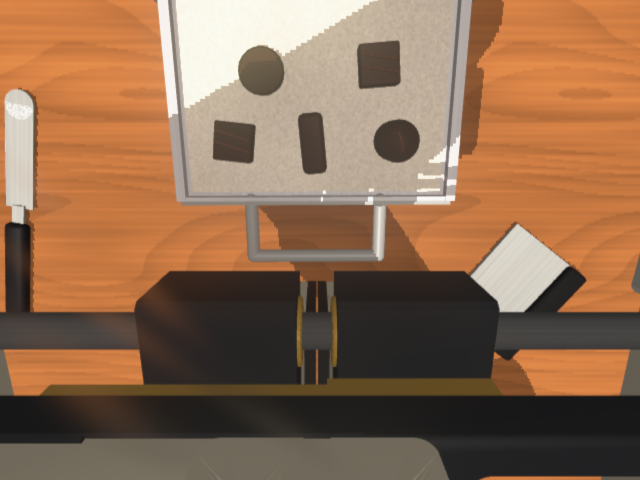

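View pics/side3.png

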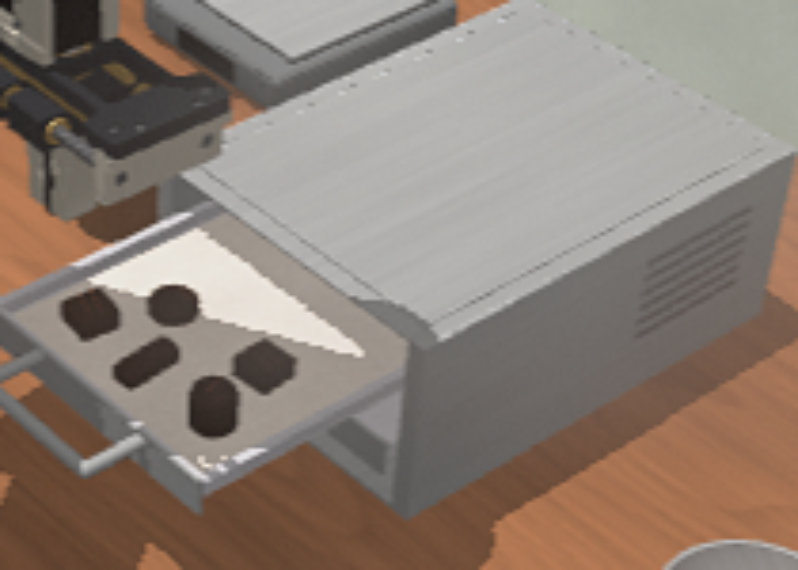

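The dome is the front-row right piece: wrist px (396,140), side crop (213,405). The bar is beside it at wrist px (312,142). Now to get positions.

Run:
```python
from h import *
z=np.load('pics/wrist3.npz'); T=np.eye(4); T[:3,:3]=z['R'];T[:3,3]=z['p']
W=world('wrist',z['d'],T); g=z['im'].max(2)
v,u=np.mgrid[0:480,0:640]
for n,(a,b) in dict(dome=(396,140),bar=(312,142),sq=(234,142)).items():
    m=(abs(u-a)<32)&(abs(v-b)<36)&(W[...,2]>.109)&(W[...,2]<.15)&(z['d']>0)&(g<100)
    P=W[m]; zt=np.percentile(P[:,2],95); r=cv2.minAreaRect(P[:,:2].astype(np.float32)); print('wrist',n,m.sum(),zt.round(4),r, P[P[:,2]>zt-.003].mean(0).round(4))
for uv in [(250,257),(381,257)]: print('bar end',W[uv[1],uv[0]].round(4))
for uv in [(182,199),(452,199),(187,192),(440,192)]: print('rim',W[uv[1],uv[0]].round(4))
z=np.load('pics/side3.npz'); W=world('side',z['d']);g=z['im'].max(2)
a,b=213/3.8+280,405/3.8+150
m=(abs(u-a)<8)&(abs(v-b)<10)&(W[...,2]>.109)&(W[...,2]<.15)&(g<100)
P=W[m];zt=np.percentile(P[:,2],95);print('side dome',m.sum(),zt,P.mean(0),P[P[:,2]>zt-.004].mean(0), P.min(0),P.max(0))
```

```text
wrist dome 1499 0.1361 ((0.537052571773529, -0.01897144690155983), (0.028157731518149376, 0.028566384688019753), 1.3046088218688965) [ 0.5368 -0.0196  0.1347]
wrist bar 1389 0.1208 ((0.5351191759109497, 0.04121822118759155), (0.042877670377492905, 0.01743183843791485), 5.572238445281982) [0.5351 0.0412 0.1195]
wrist sq 1524 0.1221 ((0.5363262295722961, 0.09879737347364426), (0.02780529111623764, 0.02700219303369522), 83.6257553100586) [0.5365 0.0987 0.1208]
bar end [0.4473 0.0908 0.1153]
bar end [ 0.4471 -0.0134  0.1149]
rim [0.4939 0.1405 0.1162]
rim [ 0.4937 -0.0654  0.1161]
rim [0.4982 0.1385 0.1091]
rim [ 0.4976 -0.059   0.1057]
side dome 174 0.13526685883648956 [ 0.53178339 -0.02367965  0.12532578] [ 0.53272061 -0.02075823  0.13369106] [ 0.51759096 -0.03547848  0.10916317] [0.57446281 0.00188384 0.13823059]
```

```bash
cat >> h.py <<'E'
def Rt(yaw,pitch=0):
    # tool pose for tongs axis at yaw (deg), tips pitched down by pitch
    c,s=np.cos(np.radians(yaw)),np.sin(np.radians(yaw)); a=np.radians(pitch)
    h=np.array([c,s,0]); x=h*np.cos(a)-np.array([0,0,1])*np.sin(a); zz=-(h*np.sin(a)+np.array([0,0,1])*np.cos(a))
    return np.c_[x,np.cross(zz,x),zz]
E
python3 - <<'E'
from h import *
robot.goto([.450,-.341,.24],Rt(-17.5)); 
p=robot.read_position();R=robot.read_tcp_rot(); print(robot.read_t())
im,d=robot.grab_frame('wrist'); save('wrist4.png',im); np.savez('pics/wrist4.npz',im=im,d=d,p=p,R=R)
im,d=robot.grab_frame('scene'); np.savez('pics/scene4.npz',im=im,d=d)
T=np.eye(4);T[:3,:3]=R;T[:3,3]=p
d=np.load('pics/wrist4.npz')['d'];W=world('wrist',d,T)
L=(W[...,:2]-[.45,-.341])@R[:2,:2]  # local x fwd, y tool y
m=(d>0)&(W[...,2]>.012)&(W[...,2]<.035)&(abs(L[...,1])<.07)&(L[...,0]<.15)
print(m.sum(),robot.read_qpos().round(1))
r=cv2.minAreaRect(W[m][:,:2].astype(np.float32));print(r,cv2.boxPoints(r).round(4).tolist())
for x in np.arange(-.03,.14,.01):
    s=m&(abs(L[...,0]-x)<.005)
    if s.sum()>5:
        y=L[...,1][s]; print(x.round(2),s.sum(),y.min().round(4),y.max().round(4),((y.min()+y.max())/2).round(4))
E
```

```text
11.8667
1779 [-17.2   9.7 -12.3  -0.  -68.   89.8]
((0.47117334604263306, -0.3522554636001587), (0.08194012939929962, 0.2066688984632492), 73.27500915527344) [[0.36039999127388, -0.3617999851703644], [0.5583000183105469, -0.4212000072002411], [0.5819000005722046, -0.34279999136924744], [0.3840000033378601, -0.2833000123500824]]
-0.03 80 -0.017 0.026 0.0045
-0.02 74 -0.0179 0.0268 0.0044
-0.01 75 -0.0187 0.0268 0.0041
0.0 81 -0.0186 0.0275 0.0044
0.01 78 -0.0195 0.0282 0.0044
0.02 84 -0.0202 0.0282 0.004
0.03 88 -0.0219 0.0297 0.0039
0.04 84 -0.0236 0.0314 0.0039
0.05 91 -0.0253 0.033 0.0038
0.06 96 -0.027 0.0346 0.0038
0.07 91 -0.0287 0.0363 0.0038
0.08 92 -0.031 0.0386 0.0038
0.09 110 -0.0327 0.04 0.0036
0.1 111 -0.0344 0.0417 0.0036
0.11 109 -0.0358 0.0429 0.0035
0.12 95 -0.0376 0.044 0.0032
0.13 17 -0.0379 0.0441 0.0031
```

View pics/wrist4.png

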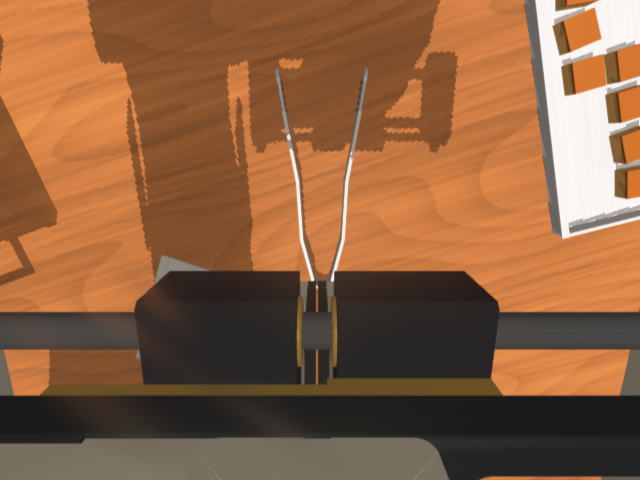

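Tongs are clearly visible, arms at px (300,200) and (345,200), tips at (278,70) and (366,70). The centre is offset about +4 mm in tool y and +7 mm along. I'll check scraper clearance and grasp.

Run:
```python
from h import *
S=ray('side',[(292,350),(351,350),(352,388),(291,388)],0.005)
R0=Rt(-17.5); g=np.array([.45,-.341,0])+R0[:,0]*.007+R0[:,1]*.0043
R=Rt(-17.05); print('grip',g,'scraper local',((S-g)@R)[:,:2].round(3).tolist())
robot.move_gripper(.75); 
robot.servo_line([g[0],g[1],.08],R,speed=.2); f0=robot.read_force()
for z in [.03,.012,.004]:
    robot.servo_line([g[0],g[1],z],speed=.08); f=robot.read_force()-f0; print(z,f.round(1),robot.read_position().round(4))
    if abs(f).max()>8: break
robot.move_gripper(42/88); print(robot.read_t(),robot.read_grip_width()*88,(robot.read_force()-f0).round(1))
np.save('g.npy',g)
im,d=robot.grab_frame('side'); save('side5.png',cv2.resize(im[320:430,320:490],None,fx=4.6,fy=4.6))
```

```text
grip [ 0.45538298 -0.34720592  0.        ] scraper local [[-0.171, -0.207], [-0.053, -0.162], [-0.091, -0.07], [-0.206, -0.114]]
0.03 [-0.5  0.1 -0.1] [ 0.4557 -0.3473  0.0303]
0.012 [-0.9  0.5  0.8] [ 0.4551 -0.3471  0.0117]
0.004 [-0.3  0.8 -0.1] [ 0.4551 -0.3471  0.0038]
16.1333 42.27669826049331 [-0.6  0.9  2.3]
```

View pics/side5.png

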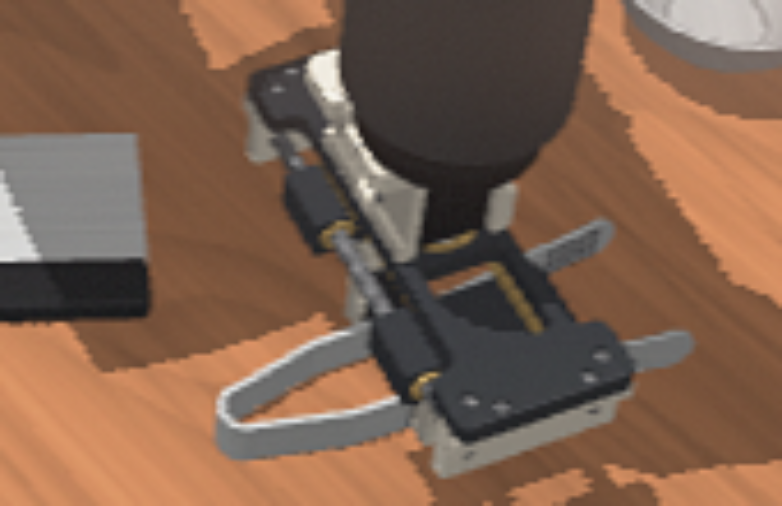

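The tongs sit between the fingers (bend at crop (220,420), tips at (610,235) and (690,345)), held at 42 mm. Next: lift, then measure the tips in the tool frame.

Run:
```python
from h import *
p=robot.read_position()
robot.servo_line([p[0],p[1],.03],speed=.06); robot.servo_line([p[0],p[1],.26],speed=.15)
im,d=robot.grab_frame('wrist'); save('wrist6.png',im); np.savez('pics/wrist6.npz',im=im,d=d)
W=world('wrist',d,np.eye(4))  # tool frame
m=(d>0)&(abs(W[...,2])<.04)&(abs(W[...,1])<.06)&(W[...,0]>.025)&(W[...,0]<.16)
print(robot.read_t(),m.sum(),robot.read_grip_width()*88)
for x in np.arange(.03,.14,.01):
    s=m&(abs(W[...,0]-x)<.005)
    if s.sum()>5:
        P=W[s]; print(x.round(2),s.sum(),'y',P[:,1].min().round(4),P[:,1].max().round(4),P[:,1].mean().round(4),'z',np.percentile(P[:,2],[2,50,98]).round(4), 'inner',P[P[:,1]<0][:,1].max().round(4) if (P[:,1]<0).any() else 0,P[P[:,1]>0][:,1].min().round(4))
print(W[m][:,0].max())
```

```text
18.5 9594 41.74902952695267
0.03 897 y -0.0235 0.0232 0.0001 z [-0.0197 -0.0173  0.0028] inner -0.0188 0.0186
0.04 946 y -0.025 0.0248 -0.0001 z [-0.0196 -0.0174  0.0028] inner -0.0204 0.0201
0.05 998 y -0.0263 0.026 -0.0001 z [-0.0196 -0.0174  0.0025] inner -0.0218 0.0214
0.06 1050 y -0.0275 0.0274 -0.0001 z [-0.0197 -0.0173  0.0026] inner -0.0231 0.023
0.07 1105 y -0.0289 0.029 -0.0001 z [-0.0197 -0.0173  0.0027] inner -0.0246 0.0243
0.08 1193 y -0.0303 0.0301 -0.0002 z [-0.0197 -0.0172  0.002 ] inner -0.026 0.0257
0.09 1200 y -0.0317 0.0315 -0.0001 z [-0.0197 -0.0172  0.0008] inner -0.0266 0.0264
0.1 1336 y -0.0326 0.0326 -0.0002 z [-0.0197 -0.017   0.0009] inner -0.028 0.0277
0.11 864 y -0.0334 0.0334 -0.0001 z [-0.0196 -0.0156  0.0018] inner -0.0292 0.0291
0.11577381882609186
```

View pics/wrist6.png

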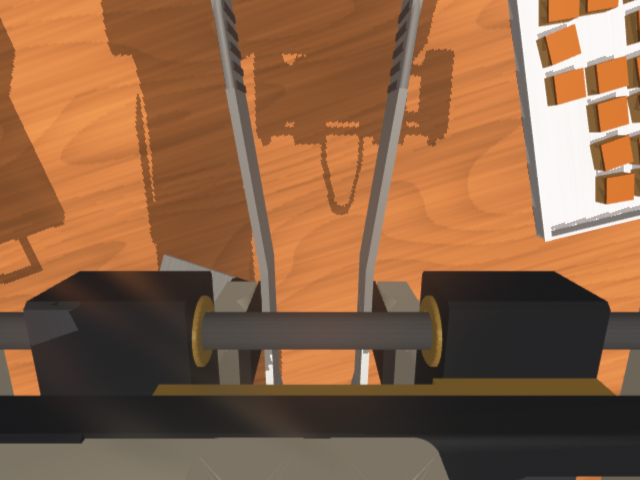

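The tongs hang level and centred in the tool frame (arms at px (250,200) and (380,200), serrations starting at row ~93). Tip middle is about (.102, 0, -.009) in tool coordinates. I'll hover above the dome with a 17° tip-down pitch.

```bash
cat >> h.py <<'E'
TIP=np.array([.102,0,-.0087]); PIT=17
def tcp_for(tip,yaw=0,pit=PIT):
    R=Rt(yaw,pit); return np.asarray(tip)-R@TIP,R
E
python3 - <<'E'
from h import *
p,R=tcp_for([.537,-.0195,.20]); q,_=tcp_for([.537,-.0195,.124])
print(p,q,robot.ik(p,R),robot.ik(q,R))
robot.goto(p,R); print(robot.read_t(),robot.read_grip_width()*88)
pp=robot.read_position();RR=robot.read_tcp_rot()
for n in ['wrist','side','scene']:
    im,d=robot.grab_frame(n); np.savez(f'pics/{n}7.npz',im=im,d=d,p=pp,R=RR)
    if n=='side': im=cv2.resize(im[150:300,260:470],None,fx=3.8,fy=3.8)
    save(n+'7.png',im)
E
```

```text
[ 0.43691328 -0.0195      0.22150206] [ 0.43691328 -0.0195      0.14550206] [ 18.36255177   9.49939176 -15.08717284  -5.34180378 -81.63022401
  73.16896977] [ 18.35492794  13.55106888 -20.75427549  -5.55671157 -71.95576823
  74.12264299]
19.75 41.860916010911474
```

View pics/wrist7.png

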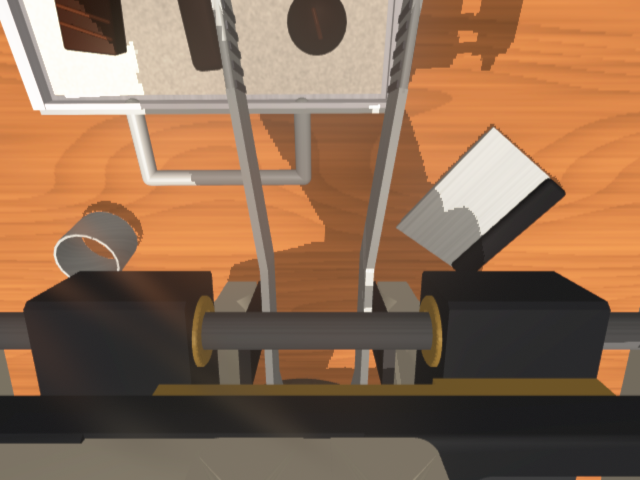

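View pics/side7.png

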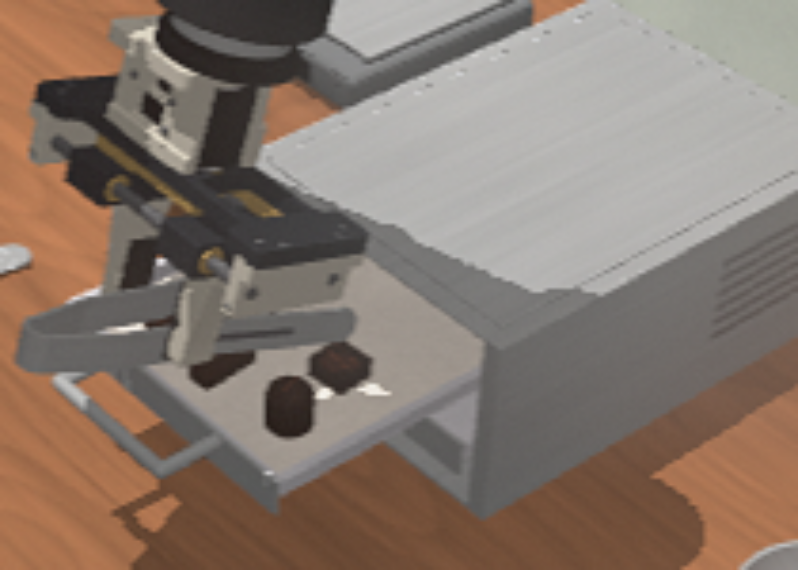

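The dome (wrist px (317,20)) is centred between the arms; the tongs tip in the side view is at crop (352,325). I'll check the tip and dome numbers.

Run:
```python
from h import *
z=np.load('pics/wrist7.npz');T=np.eye(4);T[:3,:3]=z['R'];T[:3,3]=z['p']
W=world('wrist',z['d'],T);v,u=np.mgrid[0:480,0:640];g=z['im'].max(2)
m=(abs(u-317)<33)&(v<60)&(W[...,2]>.109)&(W[...,2]<.15)&(g<100)
P=W[m];print('dome y',P[:,1].min(),P[:,1].max(),'x min',P[:,0].min(),P[:,2].max())
for s in (-1,1):
    for zz in (-.0197,.0023): 
        q=z['R']@np.array([.117,s*.033,zz])+z['p']; print(s,zz,q.round(4),((proj('side',q)-[260,150])*3.8).round(0))
z=np.load('pics/side7.npz');W=world('side',z['d'])
for c in [(350,318),(345,325),(335,330)]:
    a=np.round(np.array(c)/3.8+[260,150]).astype(int);print(c,W[a[1],a[0]].round(4))
```

```text
dome y -0.03444215930411727 -0.005319370873107243 x min 0.5228556198488458 0.13829762253815106
-1 -0.0197 [0.5549 0.0128 0.2064] [[282. 248.]]
-1 0.0023 [0.5484 0.0128 0.1853] [[273. 281.]]
1 -0.0197 [ 0.5548 -0.0532  0.2064] [[357. 304.]]
1 0.0023 [ 0.5484 -0.0532  0.1853] [[347. 337.]]
(350, 318) [ 0.551  -0.052   0.1963]
(345, 325) [ 0.5436 -0.0572  0.1977]
(335, 330) [ 0.5396 -0.0523  0.1939]
```

Prediction matches the picture. Descend and squeeze.

Run:
```python
from h import *
f0=robot.read_force()
for z in [.15,.124]:
    p,R=tcp_for([.5375,-.0198,z]); robot.servo_line(p,R,speed=.08); f=robot.read_force()-f0; print(z,f.round(1),(robot.read_position()-p).round(4))
    if abs(f).max()>6: print('contact'); raise SystemExit
im,d=robot.grab_frame('side'); save('side8.png',cv2.resize(im[150:300,260:470],None,fx=3.8,fy=3.8))
print(robot.read_t())
```

```text
0.15 [-0.9  1.  -0.7] [ 0.0003 -0.      0.0003]
0.124 [ 0.   1.2 -0.8] [ 0.     -0.0001  0.    ]
21.2
```

View pics/side8.png

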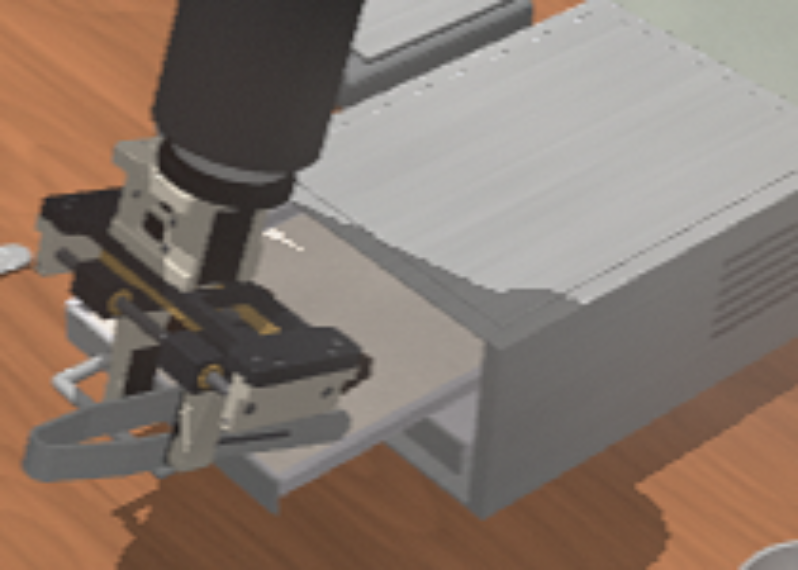

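The tongs are down around the dome with the bend clear of the handle. Squeeze.

Run:
```python
from h import *
robot.move_gripper(.15); print(robot.read_t(),robot.read_grip_width()*88,robot.read_force().round(1))
robot.dwell(.2)
w=robot.read_grip_width()*88
if w>27:
    p=robot.read_position(); robot.servo_line(p+[0,0,.03],speed=.05); print(robot.read_grip_width()*88)
    robot.servo_line(p+[0,0,.165],speed=.1)
print(robot.read_t(),robot.read_position(),robot.read_grip_width()*88)
im,d=robot.grab_frame('wrist'); save('wrist9.png',im)
im,d=robot.grab_frame('side'); save('side9.png',cv2.resize(im[110:300,250:470],None,fx=3.1,fy=3.1));np.savez('pics/side9.npz',im=im,d=d)
```

```text
21.5833 29.19043920011273 [ 1.3  1.3 -0.2]
29.520844250991843
24.0333 [ 0.43723725 -0.01976344  0.30996499] 29.51276241726138
```

View pics/wrist9.png

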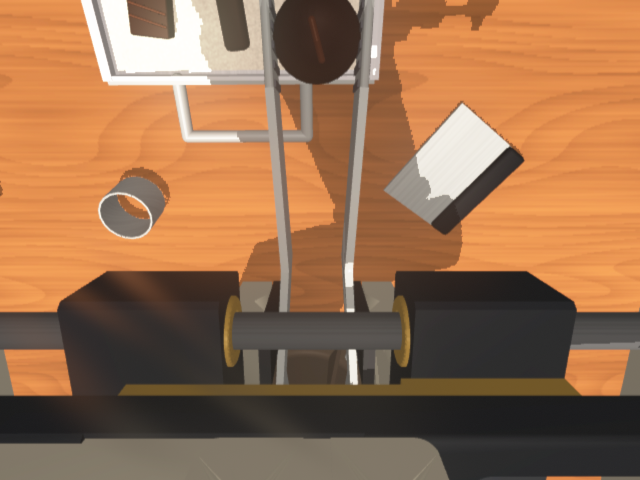

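View pics/side9.png

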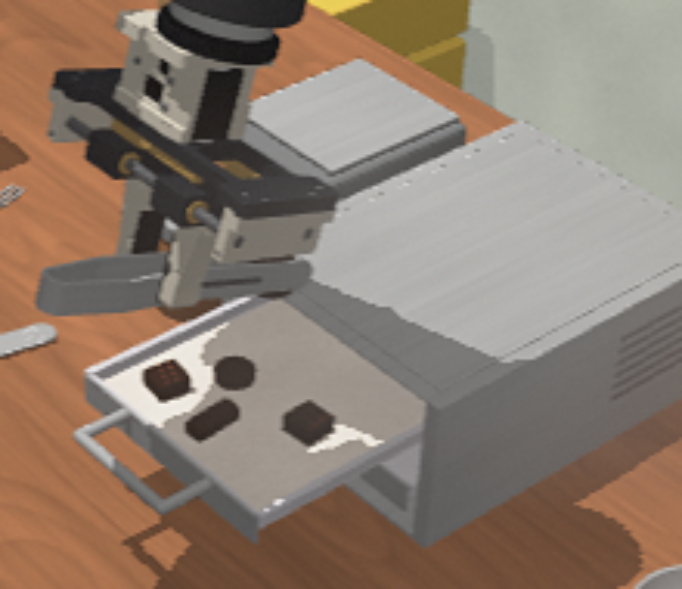

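The praline is clamped between the tips (wrist px (316,35)), the other four chocolates stand in the tray, and the tray is still out (bar end at side px (303,273), unchanged). I'll check it holds steady, then hand in.

Run:
```python
from h import *
robot.dwell(.8); print(robot.read_grip_width()*88,robot.read_position())
im,d=robot.grab_frame('wrist'); a=cv2.imread('pics/wrist9.png')[...,::-1]
print('diff',abs(im.astype(int)-a)[:100,250:390].mean())
robot.job_done(); print(robot.read_t())
```

```text
29.703965016182384 [ 0.43746772 -0.01977352  0.3105526 ]
diff 1.2148333333333334
the job is handed in; nothing more can be done
the job is handed in; nothing more can be done
```

I pulled the upper tray out, took the tongs from the bench, and used them to lift the domed praline out of the tray. The job was handed in at about 25 s, with the praline still clamped.

- **Tray:** I hooked the shut fingers behind the handle and pulled until the force rose to about 18 N, which I took as the stop. After the lift, the handle was in the same place in the side picture.
- **Praline:** Its underside is about 15 cm above the tray rim, worked out from the arm's lift of 16.5 cm. The grip read 29 to 30 mm on the tongs, slightly under the 31 mm expected for a 30 mm piece. The last wrist pictures show the praline between the tips and not moving over 0.8 s.
- **Surroundings:** The side picture after the lift shows the other four chocolates standing in the tray. The bench items I could see looked untouched, though I did not measure them again.

No check failed.

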